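# Slide the craft board out to the marker and hold it

## Task

Lift the roll of paper tape up off the post on the plywood board and put it down in the shallow white tray. Then slide the board out over the edge of the wooden box, straight along the box and without lifting it off, until its far end is level with the thin upright marker tab beside its path, so that trim can be glued on there. That far out it would tip off by itself: never let it tip, and finish while still holding it with the gripper, flat on the box and still, with nothing else propping it or weighing it down; leave everything else standing where it is.

Things in the scene. Friction and masses are not known exactly. Their poses are not given: they have to be found in the camera images.
- roll_mid (a point): centre of the roll of paper tape: a ring 52 mm across, 44 mm tall, hole 31 mm, standing upright round the board's post at the start, free to lift straight up (40 to 85 g)
- board_post (a point): middle of the upright square wooden post, half-way up: the post is 16 mm square with sides parallel to the board's, rises 70 mm above the board's top and is one piece with the board. It stands near the board's inner end, 330 mm behind the far end, on the board's midline. x points along the board to its far end, z up
- board_end (a point): centre of the far (outer) end face of the plywood board. The board is 360 mm long, 120 mm wide, 10 mm thick, lies loose on the wooden box (0.27 to 0.42 kg with its post) and tips if its far end sticks out more than about 185 mm past the box's edge and nobody holds it. x points outward along the board, z up
- riser: fixed wooden box that carries the board, 260 mm long, 140 mm wide, 70 mm high; origin at the centre of its underside, x along its length, outward (the way the board must slide); its outer edge lies at x = 130 mm
- marker_tab (a point): centre of the thin upright wooden tab of the fixed marker, at the height of the board; the tab is 5 mm thick along the slide, 40 mm wide across it, and its top is 107 mm above the table, on a foot 18 mm high. It stands beside the board's path, its centre 105 mm from the path's midline (on the side away from the robot). x is the riser's outward direction; the board's far end must be level with it in x
- marker: the fixed marker itself, same axes; origin on the table under the tab
- tray: fixed shallow white square tray, 180 mm by 180 mm, rim 28 mm high, walls and floor 5 mm thick; origin at the centre of its underside
- bottle: rope-wrapped glass bottle, 79 mm wide, 217 mm tall; origin at the centre of its underside; a bystander
- glue_gun: black glue gun lying on its side, about 195 mm long and 40 mm high; origin on the table under its barrel, x towards the nozzle; a bystander
- scissors: pair of scissors lying flat, about 190 mm long, 10 mm high; origin on the table near the pivot, x towards the tips; a bystander
- brush_jar: white ceramic pot of brushes and pencils, 72 mm wide, about 185 mm tall; origin at the centre of its underside; a bystander
- pot_a: small closed paint pot, 48 mm wide, 50 mm tall, on the right-hand side of the table; origin at the centre of its underside; a bystander
- pot_b: small closed paint pot like the other, between the robot and the wooden box; origin at the centre of its underside; a bystander
- twine: standing roll of twine, 52 mm wide, 70 mm tall; origin at the centre of its underside; a bystander
- board: the board with its post, same axes; origin at the middle of the board's underside
- roll: the roll of tape; origin at the centre of its underside, z up
Not all that is in view belongs to the job. What is shaped like the roll but pink is not meant.

How it is judged (in metres and radians):
On the way, in this order (a step that is already met when the one before it is completed fails the run):
1. the roll of tape is lifted up clear of the post's top (z of roll_mid in the frame of board_post above 0.053 m), for 0.05 s.
2. the roll lies in the tray, let go (x of roll_mid in the frame of tray between -0.08 and 0.08 m and y of roll_mid in the frame of tray between -0.08 and 0.08 m and z of roll_mid in the frame of tray between 0 and 0.045 m and contact force between the fingers and roll below 0.05 N), for 0.2 s.
At the end, for the whole second after the job is handed in: Roll at rest in the tray, let go; board end level with the tab within 10 mm, within 0.10 rad and 35 mm of straight on the box, flat (under 0.04 rad), still, resting on the box, touched by the fingers (over 0.4 N) and by nothing else (all of step 2 and x of board_end in the frame of marker between -0.01 and 0.01 m and y of board_end in the frame of riser between -0.035 and 0.035 m and angle between the x axis of board_end and the x axis of riser, either way round below 0.1 rad and angle between board_end's own z axis and vertical below 0.04 rad and height (world z) of board_end between 0.062 and 0.086 m and contact force between the fingers and board above 0.4 N and contact force between board and riser above 0.3 N and contact force between board and marker below 0.1 N and contact force between board and roll below 0.1 N and contact force between board and tray below 0.1 N and contact force between board and bottle below 0.1 N and contact force between board and glue_gun below 0.1 N and contact force between board and scissors below 0.1 N and contact force between board and brush_jar below 0.1 N and contact force between board and pot_a below 0.1 N and contact force between board and pot_b below 0.1 N and contact force between board and twine below 0.1 N and linear speed of board below 0.02 m/s and linear speed of roll below 0.03 m/s); the arm keeps its last pose, push and grip.
It fails at once if the board tips (more than 0.15 rad) (angle between board_end's own z axis and vertical above 0.15 rad).
It fails at once if the board is lifted off the box (its post more than 30 mm above its place) (height (world z) of board_post above 0.145 m).
It fails at once if the board falls (height (world z) of board_post below 0.08 m).
It fails at once if a bystander is disturbed (moved more than 30 mm or knocked over) (distance of any of bottle, glue_gun, scissors, brush_jar, pot_a, pot_b, twine from where it was at the start of the episode above 0.03 m or angle between any of bottle, glue_gun, scissors, brush_jar, pot_a, pot_b, twine's own z axis and vertical above 0.5 rad).
It also fails if it takes over 51 s, if anything falls off the work surface, if the arm or the gripper's body presses on something with over 40 N, if the wrist force passes 120 N, or if a joint passes its speed limit or range.

## Robot

A 7-joint arm with a two-finger parallel gripper is mounted at the origin on the work surface. World frame = base frame: x ahead of the robot, y to its left, z up, the work surface at z = 0. Lengths are in mm, angles in degrees, forces in N, time in s.
With the tool pointing down it reaches from about 425 to 925 mm from the base axis. Payload 6.8 kg.
Tool frame: the origin (TCP) lies between the finger pads; the fingertips stand 11 mm ahead of it and the grasp point (between the pads) lies 8 mm behind it (bot.tip_extent is the distance from the TCP to the fingertips, in mm); z points along the fingers, y is the line along which they close (so a half turn about z gives the same grasp; the last joint's range is limited). The gripper opens to 88 mm and grips with 3 to 60 N. Pads are 20 mm wide; open, the fingers measure 115 mm over their backs; the gripper's body (75 mm by 178 mm) begins 61 mm behind the grasp point.
Start: joints at [-72.886, 27.33, 1.283, 89.118, -0.659, 63.558, -4.761], TCP at [267.077, 619.933, 233.664] pointing down, gripper open.
Joint ranges: [-169.35, 169.35], [-19.33, 120.38], [-80.79, 83.38], [13.8, 139.57], [-78.32, 258.32], [9.67, 109.79], [-169.56, 169.56]. Speed limits (degrees/s): [136.94, 136.94, 180, 180, 180, 180, 180].

## Interface

Orientations are given as [roll, pitch, yaw] about the fixed x, y, z axes, in that order (R = Rz(yaw) Ry(pitch) Rx(roll)).
In Python, from workcell import bot gives the robot as it stands. The module is installed in compiled form; this text tells all that it offers.
- The arm moves only by the shell command python3 -m jog 'ROWS' [FORCE]. ROWS is JSON, a list of rows, each an object of numbers: "x", "y", "z": the shift along the tool's x, y, z in mm; "roll": the turn about the tool's z in rad; "fingers": the finger opening in mm, from 0 to 87.8. A call has 1 to 12 rows; each row shifts and turns the commanded pose from where the row before left it, along the tool's axes as they then stand; what a row does not reach is not made up. A row lasts 1/10 s, in which the tool goes at most 50 mm and 8.59 degrees, less where a joint would pass 70% of its speed; a pose out of reach is approached as far as the arm can. A call with a gripper value outside its range is refused whole. The fingers move at their own pace and stop on an object; FORCE is the grip in N (left out, the last holds). Time passes only in rows, so rows that do not move let the fingers close. It gives the time, the measured TCP pose, the force, the opening and the grip force at its end, in the units of the state.
- bot.sense(): the state, without advancing time (a new reading comes with each control period).
- bot.grab_frame(name): name is "scene" or "top"; returns the picture (480x640x3 uint8, blue, green, red); there is no depth.
- bot.camera_model(name): a dict with "intrinsics" (3x3 intrinsics, pixels), "R" (3x3) and "t" (3): a world point X has camera coordinates R X + t. Camera axes: x right, y down, z forward; pixel columns grow to the right and rows downward; lengths in mm; the calibration is good to about 2 mm. A picture is of the moment at which its call begins. camera_model takes no time and is no camera call.
- bot.hand_in(): hands the job in; it is judged then, once.
The state is a dict: "time_s": time; "joint_positions": joint angles; "joint_velocities": joint speeds; "joint_torque": joint torques, N m; "ee_pos": TCP position; "ee_rot": TCP orientation; "ft_force": force on the tool from outside, world axes, zero at the start; "torque": the same for the moment, N m; "opening": finger opening in mm; "grip_force": force on a finger pad.
Only numpy, scipy, OpenCV 4.12 (cv2) and the standard library are available. Lean on these libraries where they do the work, as an engineer would, in place of code of your own. Each camera call takes 0.05 s, during which the arm holds its last target. There are 200 camera calls.

## Working session

There is one attempt and no reset: what is moved stays moved. The work goes in short steps, Python scripts to look and compute and a shell command to move; the robot and the scene stay as the last step left them, time stands still between calls to the robot, and variables do not carry over. Pictures are saved under pics/ and viewed, at most 10 in all, crops included, and the job is handed in when it is done.

```bash
mkdir -p pics && cat > h.py <<'E'
import numpy as np, cv2
from workcell import bot
def ray(cam,u,v):
    c=bot.camera_model(cam);K,R,t=[np.array(c[k],float) for k in("intrinsics","R","t")]
    return -R.T@t.ravel(), R.T@np.linalg.solve(K,[u,v,1.])
def onz(cam,u,v,z):
    o,d=ray(cam,u,v); return (o+d*(z-o[2])/d[2]).round(1)
def proj(cam,X):
    c=bot.camera_model(cam);K,R,t=[np.array(c[k],float) for k in("intrinsics","R","t")]
    p=K@(R@np.array(X,float)+t.ravel()); return (p[:2]/p[2]).round(1)
E
python3 - <<'E'
from h import *
for n in("scene","top"):
    im=bot.grab_frame(n); cv2.imwrite(f"pics/{n}0.png",im)
    print(n,ray(n,320,240))
print(bot.sense())
E
```

```text
scene (array([1110.43170726, -331.70178417,  843.21444449]), array([-0.53951677,  0.39240152, -0.74514476]))
top (array([ 467.14902572,   42.06252776, 1368.39739273]), array([ 0.05185295,  0.03458427, -0.99808122]))
{'time_s': 0.1, 'joint_positions': array([-72.88465056,  27.37132348,   1.28165091,  89.17114397,
        -0.6599694 ,  63.55895017,  -4.76124993]), 'joint_velocities': array([ 0.06865779, -0.1148988 ,  0.06888011, -0.09921565, -0.01200964,
       -0.10001755,  0.0068581 ]), 'joint_torque': array([ 3.79544188e-03, -5.84094572e+01,  1.53952807e+00, -2.73318565e+01,
       -5.42726624e-02,  1.31254501e-02,  3.89783668e-05]), 'ee_pos': array([266.90314759, 619.42028016, 232.78743016]), 'ee_rot': array([-1.79906170e+02,  6.57191239e-03,  1.56690353e+02]), 'ft_force': array([-0.24574624, -0.23564557, -0.9663739 ]), 'torque': array([-0.00675469, -0.04709927, -0.02962939]), 'grip_force': 0.0, 'opening': 88.11119850061301}
```

View pics/scene0.png

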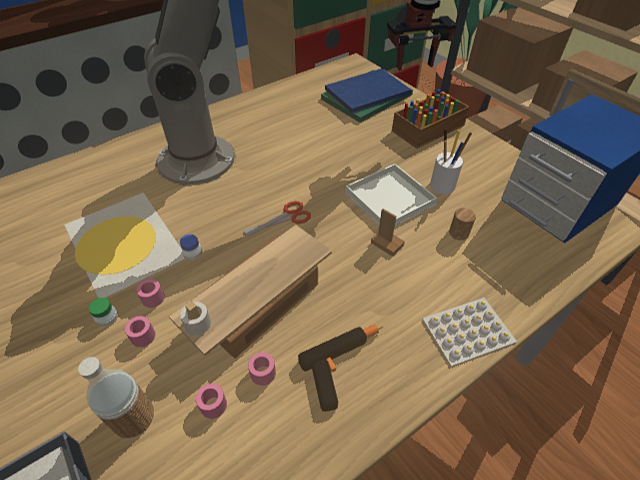

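View pics/top0.png

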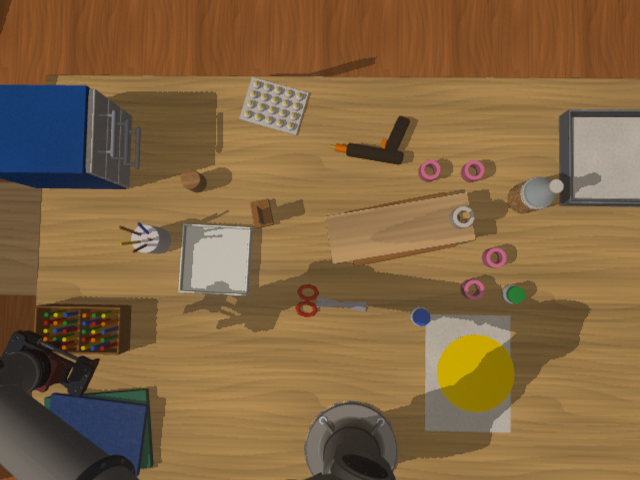

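The top view shows the board from inner end (472,217) to far end (328,240), with the roll round the post at (462,217). The tray is at (216,259), the marker at (262,213) and the scissors at (330,303).

There are five ring-shaped candidates in the top view. The ones at (429,170), (473,170), (495,257) and (473,289) are pink. The white/grey one at (462,217), scene (195,318), stands round a post on the board, so it is the one meant. I'll confirm with an enlarged crop.

```bash
python3 - <<'E'
from h import *
t=cv2.imread("pics/top0.png");s=cv2.imread("pics/scene0.png")
a=cv2.resize(t[180:270,310:490],None,fx=4.4,fy=3.3,interpolation=cv2.INTER_CUBIC)
a=cv2.resize(t[185:275,315:485],(756,400),interpolation=cv2.INTER_CUBIC) 
b=cv2.resize(s[295:345,170:230],(240,200),interpolation=cv2.INTER_CUBIC)
c=cv2.resize(t[195:235,245:285],(200,200),interpolation=cv2.INTER_CUBIC)
d=cv2.resize(s[200:260,360:410],(166,200),interpolation=cv2.INTER_CUBIC)
w=np.zeros((600,800,3),np.uint8);w[:400,:756]=a;w[400:,:240]=b;w[400:,250:450]=c;w[400:,460:626]=d
cv2.imwrite("pics/crop.png",w)
E
```

```text
(no output)
```

View pics/crop.png

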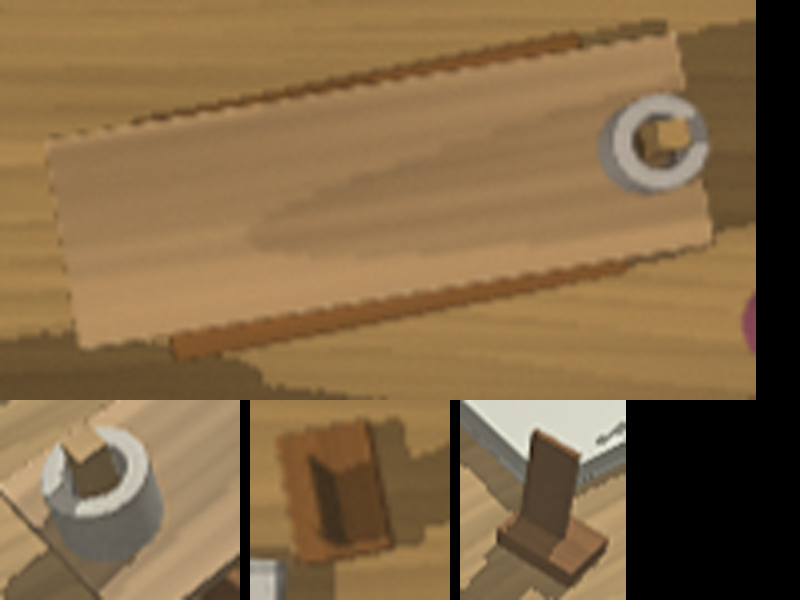

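The crop confirms that the white ring stands round the square post, and it shows the board corners and the marker. Next, positions.

```bash
python3 - <<'E'
from h import *
C=[onz("top",*p,80) for p in[(325.6,218.1),(333,263.1),(466.1,192.9),(475.3,239.7)]]
print("corners",C)
far=(C[0]+C[1])/2; inn=(C[2]+C[3])/2; u=(far-inn)[:2];print("len",np.hypot(*u)); u/=np.hypot(*u);yaw=np.degrees(np.arctan2(u[1],u[0]))
print("far",far,"inn",inn,"yaw",yaw, "w",np.linalg.norm(C[0]-C[1]))
roll=onz("top",463.4,216.7,124);post=onz("top",466.6,214.9,150)
print("roll",roll,"post",post,"post from far",far[:2]-330*u)
s=lambda u_,v_:(170+u_/4,295+(v_-400)/4)
print("scene roll",onz("scene",*s(96,477),124),"post",onz("scene",*s(84,447),150))
T=[onz("top",*p,28) for p in[(181,224),(251,226),(247,295),(180,292)]];print("tray",T,np.mean(T,0))
n=np.array([-u[1],u[0]])
def bf(X): return np.round([(X[:2]-far[:2])@u,(X[:2]-far[:2])@n],1)
print("foot corners",[bf(onz("top",245+(a-250)/5,195+(b-400)/5,18)) for a,b in[(280,435),(365,420),(393,545),(300,562)]])
print("tab top scene",[bf(onz("scene",*p,107)) for p in[(383.2,209),(396.1,216.5)]], [onz("scene",*p,107) for p in[(383.2,209),(396.1,216.5)]])
print("tab top topview cand",[bf(onz("top",245+(a-250)/5,195+(b-400)/5,107)) for a,b in[(308,457),(332,545),(365,420)]])
print("roll,post bf",bf(roll),bf(post))
E
```

```text
corners [array([589.3,  73.6,  80. ]), array([476.8,  53.3,  80. ]), array([ 657.3, -276.2,   80. ]), array([ 540.6, -299.1,   80. ])]
len 357.2310456833224
far [533.05  63.45  80.  ] inn [ 598.95 -287.65   80.  ] yaw 100.63049312746338 w 114.31684040420286
roll [ 593.1 -259.   124. ] post [ 594.8 -260.2  150. ] post from far [ 593.92656788 -260.88631231]
scene roll [ 603.2 -261.   124. ] post [ 603.2 -261.   150. ]
tray [array([573.4, 454.6,  28. ]), array([570.8, 269.8,  28. ]), array([390.8, 276. ,  28. ]), array([395.5, 451.7,  28. ])] [482.625 363.025  28.   ]
foot corners [array([ 187.1, -139.1]), array([ 141.4, -139.1]), array([137.7, -71.3]), array([187.5, -70.8])]
tab top scene [array([161.2, -83.3]), array([ 162.2, -121. ])] [array([585.2, 237.3, 107. ]), array([622. , 245.2, 107. ])]
tab top topview cand [array([ 162.3, -112.2]), array([157.7, -67.2]), array([ 131.5, -125.5])]
roll,post bf [-328.     0.5] [-329.5   -1. ]
```

```bash
python3 -m jog '[{"roll":0.14},{"roll":0.14},{"roll":0.14},{"roll":0.14},{"roll":0.14},{"roll":0.14},{"roll":0.139},{"x":-40,"y":16},{"x":-44,"y":16},{"x":-44,"y":16},{"x":-44,"y":16},{"x":-44,"y":16}]'; python3 -m jog '[{"x":-46,"y":10},{"x":-46,"y":10},{"x":-46,"y":10},{"x":-46,"y":10},{"x":-46,"y":10},{"x":-46,"y":10},{"x":-46},{"x":-46},{"x":-46},{"x":-46},{"x":-46},{}]'
```

```text
$[0]: bad value
$[0]: bad value
```

```bash
python3 -m jog '[{"x":0,"y":0,"z":0,"roll":0.14,"fingers":87}]'
```

```text
time_s: 0.2
ee_pos: [267.0, 619.5, 233.0]
ee_rot: [-179.9, 0.0, 148.6]
ft_force: [-0.1, -0.5, 0.5]
opening: 87.1
grip_force: 0.0
```

```bash
python3 -m jog '[{"roll":0.14,"fingers":87},{"roll":0.14,"fingers":87},{"roll":0.14,"fingers":87},{"roll":0.14,"fingers":87},{"roll":0.14,"fingers":87},{"roll":0.139,"fingers":87}]' || python3 -m jog '[{"x":0,"y":0,"z":0,"roll":0.14,"fingers":87},{"x":0,"y":0,"z":0,"roll":0.14,"fingers":87},{"x":0,"y":0,"z":0,"roll":0.14,"fingers":87},{"x":0,"y":0,"z":0,"roll":0.14,"fingers":87},{"x":0,"y":0,"z":0,"roll":0.14,"fingers":87},{"x":0,"y":0,"z":0,"roll":0.139,"fingers":87}]'
```

```text
time_s: 0.8
ee_pos: [266.9, 619.6, 233.1]
ee_rot: [-180.0, 0.1, 100.3]
ft_force: [0.5, 0.2, 0.1]
opening: 87.3
grip_force: 0.0$[0]: bad value
```

All the keys are required. The yaw is now 100.3, so I'll travel to above the roll.

```bash
python3 -m jog '[{"x":-40,"y":16,"z":0,"roll":0,"fingers":87},{"x":-44,"y":16,"z":0,"roll":0,"fingers":87},{"x":-44,"y":16,"z":0,"roll":0,"fingers":87},{"x":-44,"y":16,"z":0,"roll":0,"fingers":87},{"x":-44,"y":16,"z":0,"roll":0,"fingers":87},{"x":-46,"y":10,"z":0,"roll":0,"fingers":87},{"x":-46,"y":10,"z":0,"roll":0,"fingers":87},{"x":-46,"y":10,"z":0,"roll":0,"fingers":87},{"x":-46,"y":10,"z":0,"roll":0,"fingers":87},{"x":-46,"y":10,"z":0,"roll":0,"fingers":87}]'; python3 -m jog '[{"x":-46,"y":10,"z":0,"roll":0,"fingers":87},{"x":-46,"y":10,"z":0,"roll":0,"fingers":87},{"x":-46,"y":2,"z":0,"roll":0,"fingers":87},{"x":-46,"y":0,"z":0,"roll":0,"fingers":87},{"x":-46,"y":0,"z":0,"roll":0,"fingers":87},{"x":-46,"y":0,"z":0,"roll":0,"fingers":87},{"x":-40,"y":0,"z":0,"roll":0,"fingers":87},{"x":-40,"y":0,"z":0,"roll":0,"fingers":87},{"x":0,"y":0,"z":0,"roll":0,"fingers":87}]'
```

```text
time_s: 1.8
ee_pos: [477.1, 203.5, 233.6]
ee_rot: [-180.0, -0.0, 100.6]
ft_force: [0.1, 0.1, 0.2]
opening: 87.4
grip_force: 0.0
time_s: 2.7
ee_pos: [563.3, -147.2, 233.8]
ee_rot: [-180.0, 0.2, 100.1]
ft_force: [0.5, -0.2, -0.1]
opening: 87.5
grip_force: 0.0
```

```bash
python3 - <<'E'
from h import *
for X in[(594,-260,124),(594,-260,150),(603,-261,124)]: print(X,proj("scene",X),proj("top",X))
for n,b in(("top",(440,190,490,240)),("scene",(170,290,225,345))):
    im=cv2.imread(f"pics/{n}0.png");x0,y0,x1,y1=b;h=cv2.cvtColor(im[y0:y1,x0:x1],cv2.COLOR_BGR2HSV)
    m=((h[...,1]<45)&(h[...,2]>165)).astype(np.uint8)
    k=max(cv2.findContours(m,0,2)[0],key=cv2.contourArea)
    (cx,cy),ax,an=cv2.fitEllipse(cv2.convexHull(k)); print(n,cx+x0,cy+y0,ax,an,onz(n,cx+x0,cy+y0,124),cv2.boundingRect(k))
    m2=(h[...,1]<45).astype(np.uint8);ys,xs=np.nonzero(m2);print(xs.min()+x0,xs.max()+x0,ys.min()+y0,ys.max()+y0)
E
```

```text
(594, -260, 124) [192.4 310.7] [463.8 216.3]
(594, -260, 150) [189.4 303.1] [466.5 215.2]
(603, -261, 124) [193.9 314.2] [464.2 212.6]
top 462.95741081237793 216.59096145629883 (19.000164031982422, 20.160728454589844) 93.77019500732422 [ 593.3 -258.   124. ] (13, 17, 21, 20)
450 473 207 227
scene 194.8681755065918 312.3557415008545 (19.479257583618164, 23.67933464050293) 54.293853759765625 [ 600.3 -257.8  124. ] (19, 12, 18, 22)
180 210 302 334
```

```bash
python3 -m jog '[{"x":-40,"y":4,"z":0,"roll":0,"fingers":87},{"x":-40,"y":4,"z":0,"roll":0,"fingers":87},{"x":-36,"y":4,"z":0,"roll":0,"fingers":87},{"x":0,"y":0,"z":0,"roll":0,"fingers":87},{"x":0,"y":0,"z":30,"roll":0,"fingers":87},{"x":0,"y":0,"z":20,"roll":0,"fingers":87},{"x":0,"y":0,"z":0,"roll":0,"fingers":87}]'
python3 - <<'E'
from h import *
a=bot.grab_frame("scene");cv2.imwrite("pics/s1.png",cv2.resize(a[180:360,100:340],(800,600)))
E
```

```text
time_s: 3.4
ee_pos: [595.4, -249.5, 180.4]
ee_rot: [-179.7, -0.2, 100.7]
ft_force: [0.8, 0.6, -0.1]
opening: 86.9
grip_force: 0.0
```

View pics/s1.png

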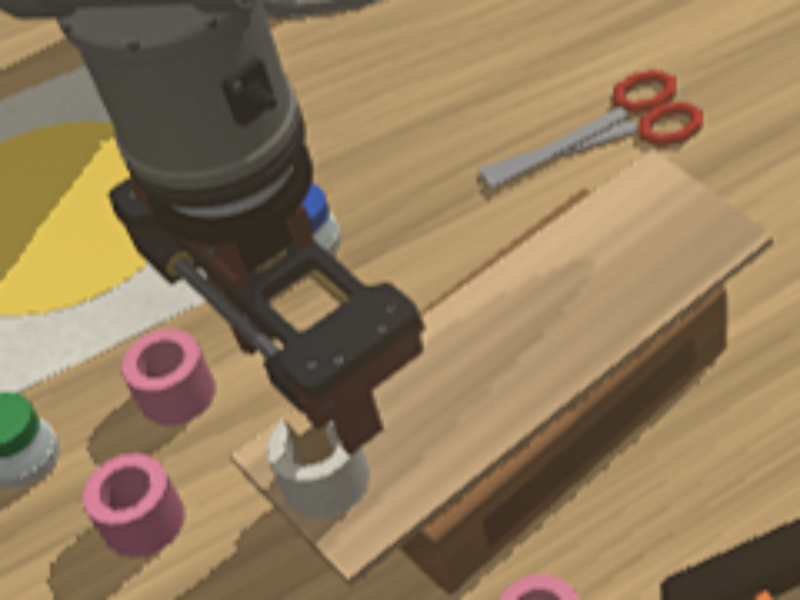

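The picture shows the open fingers over the board with the near finger just outboard of the roll (roll at crop (318,470)). I'll shift 9 mm further back and descend.

```bash
python3 -m jog '[{"x":-9.5,"y":-1.5,"z":0,"roll":0,"fingers":87},{"x":0,"y":0,"z":0,"roll":0,"fingers":87},{"x":0,"y":0,"z":25,"roll":0,"fingers":87},{"x":0,"y":0,"z":25,"roll":0,"fingers":87},{"x":0,"y":0,"z":20,"roll":0,"fingers":87},{"x":0,"y":0,"z":10,"roll":0,"fingers":87},{"x":0,"y":0,"z":0,"roll":0,"fingers":87}]' 10
python3 -m jog '[{"x":0,"y":0,"z":0,"roll":0,"fingers":60},{"x":0,"y":0,"z":0,"roll":0,"fingers":56},{"x":0,"y":0,"z":0,"roll":0,"fingers":40},{"x":0,"y":0,"z":0,"roll":0,"fingers":40},{"x":0,"y":0,"z":0,"roll":0,"fingers":40},{"x":0,"y":0,"z":0,"roll":0,"fingers":40}]' 10
```

```text
time_s: 4.15
ee_pos: [597.0, -261.8, 103.1]
ee_rot: [-179.9, -0.0, 100.6]
ft_force: [0.2, 0.0, -0.3]
opening: 86.9
grip_force: 0.0
time_s: 4.75
ee_pos: [597.5, -262.0, 104.1]
ee_rot: [180.0, 0.0, 100.6]
ft_force: [-1.2, 1.4, 3.0]
opening: 52.6
grip_force: 10.0
```

```bash
python3 -m jog '[{"x":0,"y":0,"z":-8,"roll":0,"fingers":40},{"x":0,"y":0,"z":-16,"roll":0,"fingers":40},{"x":0,"y":0,"z":-20,"roll":0,"fingers":40},{"x":0,"y":0,"z":-20,"roll":0,"fingers":40},{"x":0,"y":0,"z":-20,"roll":0,"fingers":40},{"x":0,"y":0,"z":-20,"roll":0,"fingers":40},{"x":0,"y":0,"z":-16,"roll":0,"fingers":40},{"x":0,"y":0,"z":0,"roll":0,"fingers":40}]' 10
python3 - <<'E'
from h import *
a=bot.grab_frame("scene");cv2.imwrite("pics/s2.png",cv2.resize(a[150:390,100:420],(800,600)))
E
```

```text
time_s: 5.55
ee_pos: [598.7, -262.7, 226.8]
ee_rot: [179.7, 0.1, 100.6]
ft_force: [0.1, -1.2, -0.4]
opening: 52.9
grip_force: 10.0
```

View pics/s2.png

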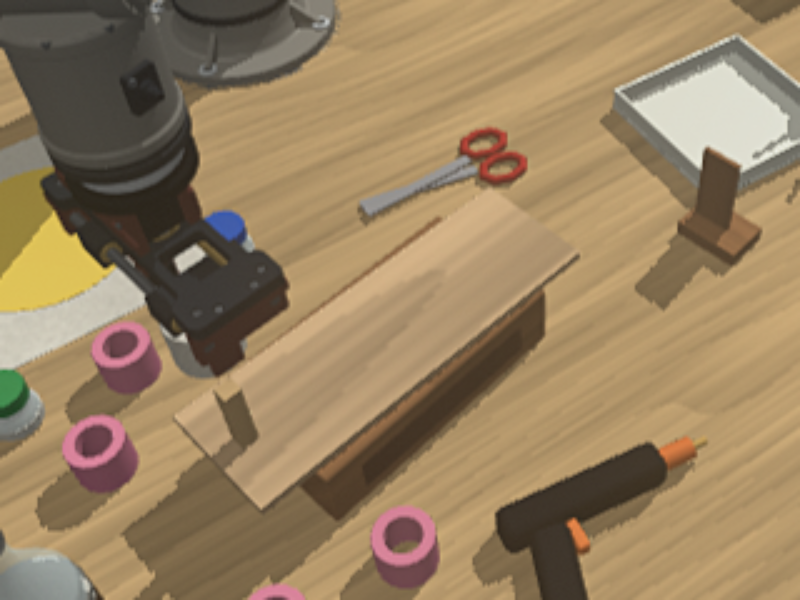

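The roll is in the fingers (crop (200,350)), clear of the bare post at (237,415), and the board is in place. Going to the tray.

```bash
python3 -m jog '[{"x":25,"y":0,"z":0,"roll":0,"fingers":40},{"x":46,"y":0,"z":0,"roll":0,"fingers":40},{"x":46,"y":0,"z":0,"roll":0,"fingers":40},{"x":46,"y":0,"z":0,"roll":0,"fingers":40},{"x":46,"y":0,"z":0,"roll":0,"fingers":40},{"x":46,"y":0,"z":0,"roll":0,"fingers":40},{"x":46,"y":0,"z":0,"roll":0,"fingers":40},{"x":46,"y":0,"z":0,"roll":0,"fingers":40},{"x":46,"y":0,"z":0,"roll":0,"fingers":40},{"x":46,"y":0,"z":0,"roll":0,"fingers":40},{"x":46,"y":0,"z":0,"roll":0,"fingers":40},{"x":46,"y":0,"z":0,"roll":0,"fingers":40}]'
python3 -m jog '[{"x":46,"y":0,"z":0,"roll":0,"fingers":40},{"x":46,"y":0,"z":0,"roll":0,"fingers":40},{"x":30,"y":0,"z":0,"roll":0,"fingers":40},{"x":12,"y":0,"z":0,"roll":0,"fingers":40},{"x":0,"y":0,"z":0,"roll":0,"fingers":40},{"x":0,"y":0,"z":30,"roll":0,"fingers":40},{"x":0,"y":0,"z":40,"roll":0,"fingers":40},{"x":0,"y":0,"z":30,"roll":0,"fingers":40},{"x":0,"y":0,"z":0,"roll":0,"fingers":40}]'
```

```text
time_s: 6.8
ee_pos: [498.4, 261.6, 222.7]
ee_rot: [-179.9, 0.0, 100.6]
ft_force: [1.1, -0.0, -1.1]
opening: 53.1
grip_force: 10.0
time_s: 7.7
ee_pos: [473.7, 386.9, 119.7]
ee_rot: [-179.6, 0.3, 100.4]
ft_force: [-1.0, -0.1, -0.9]
opening: 52.7
grip_force: 10.0
```

```bash
python3 -m jog '[{"x":-20,"y":4,"z":20,"roll":0,"fingers":40},{"x":0,"y":0,"z":25,"roll":0,"fingers":40},{"x":0,"y":0,"z":20,"roll":0,"fingers":40},{"x":0,"y":0,"z":12,"roll":0,"fingers":40},{"x":0,"y":0,"z":5,"roll":0,"fingers":40},{"x":0,"y":0,"z":3,"roll":0,"fingers":40},{"x":0,"y":0,"z":0,"roll":0,"fingers":40},{"x":0,"y":0,"z":0,"roll":0,"fingers":40}]'
```

```text
time_s: 8.5
ee_pos: [483.2, 373.3, 39.5]
ee_rot: [179.9, -0.0, 100.6]
ft_force: [0.3, -0.4, -0.8]
opening: 52.8
grip_force: 10.0
```

```bash
python3 -m jog '[{"x":0,"y":0,"z":4,"roll":0,"fingers":40},{"x":0,"y":0,"z":3,"roll":0,"fingers":40},{"x":0,"y":0,"z":2,"roll":0,"fingers":40},{"x":0,"y":0,"z":0,"roll":0,"fingers":40}]'
```

```text
time_s: 8.9
ee_pos: [482.5, 372.8, 29.3]
ee_rot: [-180.0, 0.0, 100.6]
ft_force: [0.1, 0.4, -0.7]
opening: 52.7
grip_force: 10.0
```

```bash
python3 -m jog '[{"x":0,"y":0,"z":2,"roll":0,"fingers":40},{"x":0,"y":0,"z":0,"roll":0,"fingers":40}]'; python3 -m jog '[{"x":0,"y":0,"z":1,"roll":0,"fingers":40},{"x":0,"y":0,"z":0,"roll":0,"fingers":40}]'
```

```text
time_s: 9.1
ee_pos: [482.7, 373.0, 28.5]
ee_rot: [-180.0, -0.0, 100.6]
ft_force: [-2.7, -1.3, 8.1]
opening: 52.7
grip_force: 10.0
time_s: 9.3
ee_pos: [482.7, 373.0, 28.1]
ee_rot: [-180.0, -0.0, 100.6]
ft_force: [-4.4, -3.0, 13.4]
opening: 52.5
grip_force: 10.0
```

Contact with the tray floor. Release, rise and check.

```bash
python3 -m jog '[{"x":0,"y":0,"z":-1.5,"roll":0,"fingers":40},{"x":0,"y":0,"z":0,"roll":0,"fingers":60},{"x":0,"y":0,"z":0,"roll":0,"fingers":70},{"x":0,"y":0,"z":0,"roll":0,"fingers":84},{"x":0,"y":0,"z":0,"roll":0,"fingers":84},{"x":0,"y":0,"z":-15,"roll":0,"fingers":84},{"x":0,"y":0,"z":-30,"roll":0,"fingers":84},{"x":0,"y":0,"z":-45,"roll":0,"fingers":84},{"x":0,"y":0,"z":-45,"roll":0,"fingers":84},{"x":0,"y":0,"z":-45,"roll":0,"fingers":84},{"x":0,"y":0,"z":-25,"roll":0,"fingers":84},{"x":-20,"y":0,"z":0,"roll":0,"fingers":84}]'
python3 -m jog '[{"x":-46,"y":0,"z":0,"roll":0,"fingers":60},{"x":-46,"y":0,"z":0,"roll":0,"fingers":60},{"x":-46,"y":0,"z":0,"roll":0,"fingers":60},{"x":-46,"y":0,"z":0,"roll":0,"fingers":60},{"x":-46,"y":0,"z":0,"roll":0,"fingers":60},{"x":-46,"y":0,"z":0,"roll":0,"fingers":60},{"x":-46,"y":0,"z":0,"roll":0,"fingers":60},{"x":-46,"y":0,"z":0,"roll":0,"fingers":60},{"x":-46,"y":0,"z":0,"roll":0,"fingers":60},{"x":-46,"y":0,"z":0,"roll":0,"fingers":60},{"x":-46,"y":0,"z":0,"roll":0,"fingers":60},{"x":0,"y":0,"z":0,"roll":0,"fingers":60}]'
python3 - <<'E'
from h import *
a=bot.grab_frame("scene");cv2.imwrite("pics/s3f.png",a);cv2.imwrite("pics/s3.png",cv2.resize(a[150:360,160:440],(800,600)))
cv2.imwrite("pics/t3f.png",bot.grab_frame("top"))
E
```

```text
time_s: 10.5
ee_pos: [487.4, 357.0, 238.4]
ee_rot: [179.6, -0.4, 100.8]
ft_force: [0.3, 0.3, -0.2]
opening: 84.0
grip_force: 0.0
time_s: 11.7
ee_pos: [577.6, -153.1, 233.4]
ee_rot: [-179.9, 0.2, 100.0]
ft_force: [-0.1, -0.4, -1.1]
opening: 60.0
grip_force: 0.0
```

View pics/s3.png

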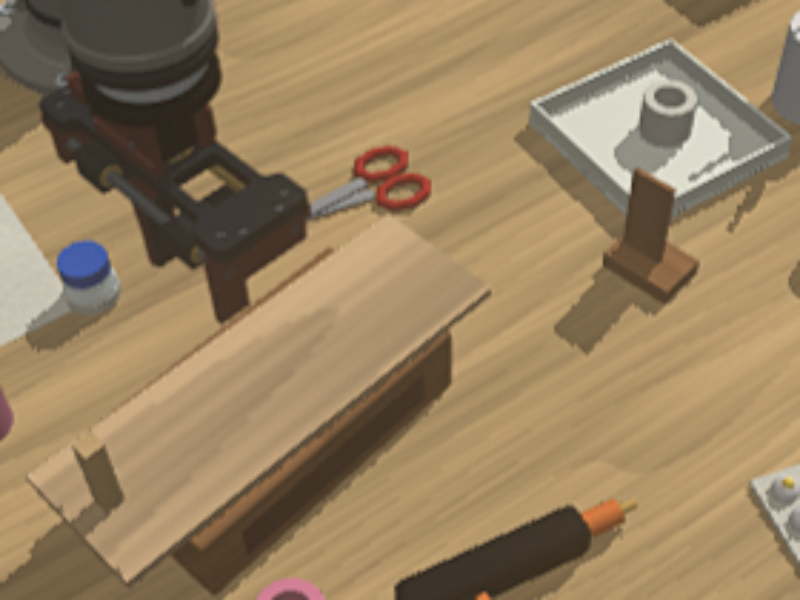

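The roll stands in the tray at crop (668,112). The board still lies with its post at (98,475), and the tab is at (650,215). I'll measure the post, far end, tab and riser direction now.

```bash
python3 - <<'E'
from h import *
f=800/280
S=lambda a,b,z:onz("scene",160+a/f-.3,150+b/f-.3,z)
c=[S(390,218,80),S(490,292,80),S(30,478,80),S(127,582,80)];print(c)
far=(c[0]+c[1])/2;inn=(c[2]+c[3])/2;u=(far-inn)[:2];u/=np.hypot(*u);n=np.array([-u[1],u[0]])
print("far",far,"inn",inn,"yaw",np.degrees(np.arctan2(u[1],u[0])),"post",far[:2]-330*u)
g=[S(187,547,70),S(450,340,70)];d=(g[1]-g[0])[:2];print("riser edge",g,np.degrees(np.arctan2(d[1],d[0])),np.hypot(*d))
print("post top",S(91,445,150), "proj",proj("scene",(594,-260,150)))
tt=[S(634,170,107),S(675,185,107)];print("tabtop",tt,[((x[:2]-far[:2])@u,(x[:2]-far[:2])@n) for x in tt])
tb=[S(625,243,18),S(665,262,18)];print("tabbase",tb,[((x[:2]-far[:2])@u,(x[:2]-far[:2])@n) for x in tb])
t=cv2.imread("pics/t3f.png")
a=cv2.resize(t[185:245,440:490],(500,600),interpolation=cv2.INTER_CUBIC);b=cv2.resize(t[195:235,245:275],(300,400),interpolation=cv2.INTER_CUBIC)
w=np.zeros((600,800,3),np.uint8);w[:,:500]=a;w[:400,500:]=b;cv2.imwrite("pics/c3.png",w)
E
```

```text
[array([487.8,  50.3,  80. ]), array([602.2,  69.6,  80. ]), array([ 550. , -298.7,   80. ]), array([ 663.6, -278.5,   80. ])]
far [545.    59.95  80.  ] inn [ 606.8 -288.6   80. ] yaw 100.05439211524177 post [ 602.61238949 -264.98201224]
riser edge [array([ 657.9, -232.5,   70. ]), array([616.7,  19.9,  70. ])] 99.27079678776973 255.7404934694543
post top [ 601.1 -258.9  150. ] proj [189.4 303.1]
tabtop [array([583.4, 233.8, 107. ]), array([616.8, 249.5, 107. ])] [(np.float64(164.4761047615071), np.float64(-68.16152479575081)), (np.float64(174.10391925610452), np.float64(-103.78953607981798))]
tabbase [array([585.4, 234.1,  18. ]), array([623.2, 247.7,  18. ])] [(np.float64(164.42233150300356), np.float64(-70.18318461794392)), (np.float64(171.21423163562554), np.float64(-109.77699843511105))]
```

View pics/c3.png

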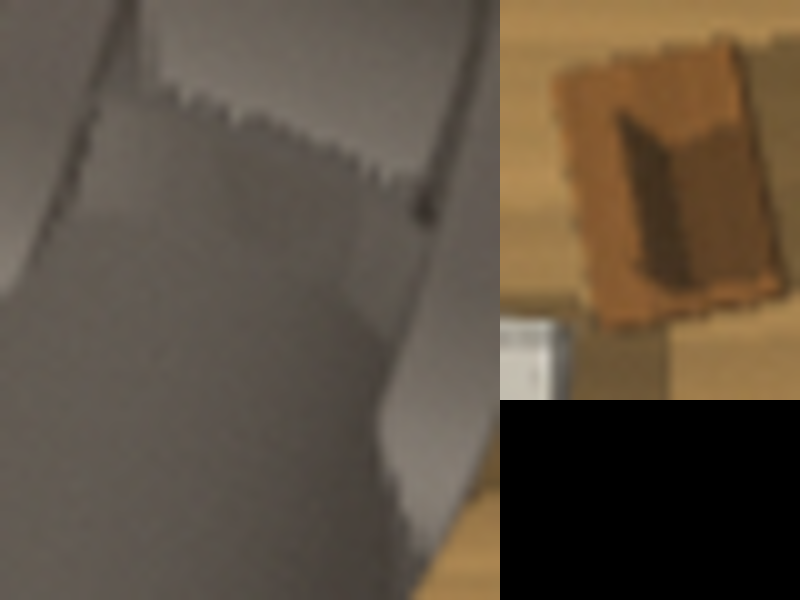

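```bash
python3 -m jog '[{"x":-40,"y":0,"z":0,"roll":0,"fingers":60},{"x":-36,"y":0,"z":0,"roll":0,"fingers":60},{"x":-26,"y":0,"z":0,"roll":0,"fingers":60},{"x":0,"y":0,"z":0,"roll":0,"fingers":60},{"x":0,"y":0,"z":0,"roll":0,"fingers":60}]'
```

```text
time_s: 12.3
ee_pos: [598.0, -242.8, 232.7]
ee_rot: [-180.0, -0.1, 100.7]
ft_force: [0.1, 0.4, 0.2]
opening: 60.2
grip_force: 0.0
```

```bash
python3 - <<'E'
from h import *
for _ in range(3): s=bot.sense();print(s["ee_pos"],s["ee_rot"])
E
```

```text
[ 598.01843664 -242.78215254  232.68054864] [-1.79962828e+02 -8.40959679e-02  1.00658430e+02]
[ 598.01843664 -242.78215254  232.68054864] [-1.79962828e+02 -8.40959679e-02  1.00658430e+02]
[ 598.01843664 -242.78215254  232.68054864] [-1.79962828e+02 -8.40959679e-02  1.00658430e+02]
```

```bash
python3 -m jog '[{"x":-18,"y":-4,"z":0,"roll":0,"fingers":60},{"x":0,"y":0,"z":0,"roll":0,"fingers":60},{"x":0,"y":0,"z":30,"roll":0,"fingers":60},{"x":0,"y":0,"z":35,"roll":0,"fingers":60},{"x":0,"y":0,"z":30,"roll":0,"fingers":60},{"x":0,"y":0,"z":20,"roll":0,"fingers":60},{"x":0,"y":0,"z":10,"roll":0,"fingers":60},{"x":0,"y":0,"z":0,"roll":0,"fingers":60},{"x":0,"y":0,"z":0,"roll":0,"fingers":60}]' 8
python3 - <<'E'
from h import *
a=bot.grab_frame("scene");cv2.imwrite("pics/s4.png",cv2.resize(a[240:370,150:320],(784,600),interpolation=cv2.INTER_CUBIC))
E
```

```text
time_s: 13.2
ee_pos: [598.3, -262.3, 109.1]
ee_rot: [179.9, 0.0, 100.6]
ft_force: [-0.2, -0.6, -0.3]
opening: 59.8
grip_force: 0.0
```

View pics/s4.png

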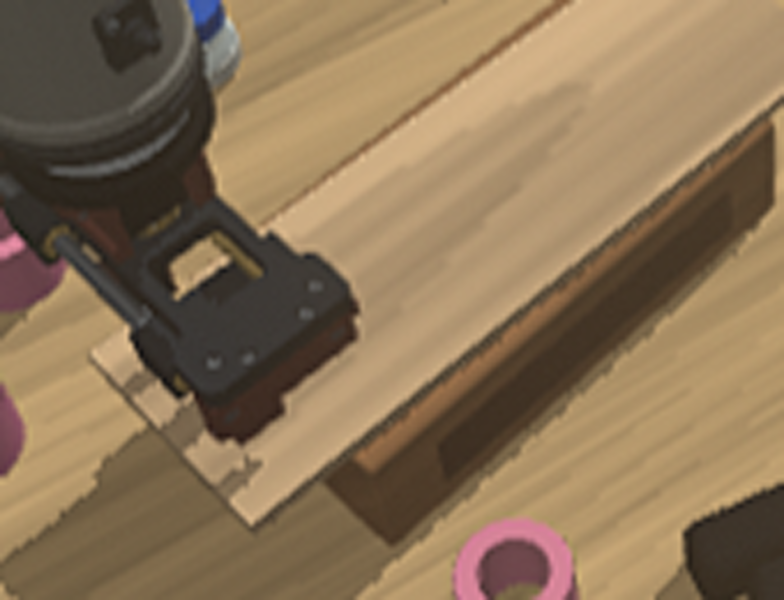

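The fingers straddle the post near the inner end (finger at crop (240,410)), and the board is undisturbed. Close gently first, then firmly.

```bash
python3 -m jog '[{"x":0,"y":0,"z":0,"roll":0,"fingers":40},{"x":0,"y":0,"z":0,"roll":0,"fingers":24},{"x":0,"y":0,"z":0,"roll":0,"fingers":5},{"x":0,"y":0,"z":0,"roll":0,"fingers":5},{"x":0,"y":0,"z":0,"roll":0,"fingers":5},{"x":0,"y":0,"z":0,"roll":0,"fingers":5},{"x":0,"y":0,"z":0,"roll":0,"fingers":5}]' 6; python3 -m jog '[{"x":0,"y":0,"z":0,"roll":0,"fingers":5},{"x":0,"y":0,"z":0,"roll":0,"fingers":5},{"x":0,"y":0,"z":0,"roll":0,"fingers":5}]' 35
```

```text
time_s: 13.95
ee_pos: [597.5, -262.9, 108.1]
ee_rot: [-180.0, -0.0, 100.6]
ft_force: [0.1, -0.6, 0.1]
opening: 15.9
grip_force: 6.0
time_s: 14.25
ee_pos: [597.6, -262.9, 108.1]
ee_rot: [-180.0, -0.0, 100.6]
ft_force: [-0.2, -0.1, 0.9]
opening: 15.9
grip_force: 35.0
```

```bash
python3 -m jog '[{"x":3,"y":0,"z":0,"roll":0,"fingers":5},{"x":6,"y":0,"z":0,"roll":0,"fingers":5},{"x":6,"y":0,"z":0,"roll":0,"fingers":5},{"x":6,"y":0,"z":0,"roll":0,"fingers":5},{"x":6,"y":0,"z":0,"roll":0,"fingers":5},{"x":3,"y":0,"z":0,"roll":0,"fingers":5},{"x":0,"y":0,"z":0,"roll":0,"fingers":5}]'; python3 -m jog '[{"x":6,"y":0,"z":0,"roll":0,"fingers":5},{"x":8,"y":0,"z":0,"roll":0,"fingers":5},{"x":8,"y":0,"z":0,"roll":0,"fingers":5},{"x":8,"y":0,"z":0,"roll":0,"fingers":5},{"x":0,"y":0,"z":0,"roll":0,"fingers":5}]'
```

```text
time_s: 14.95
ee_pos: [592.1, -232.0, 108.1]
ee_rot: [-180.0, -0.1, 100.7]
ft_force: [-0.4, 2.1, -0.2]
opening: 16.2
grip_force: 35.0
time_s: 15.45
ee_pos: [586.5, -201.8, 108.1]
ee_rot: [-180.0, -0.1, 100.7]
ft_force: [-1.2, 2.6, 1.5]
opening: 15.4
grip_force: 35.0
```

```bash
python3 -m jog '[{"x":5,"y":0,"z":0.3,"roll":0,"fingers":5},{"x":8,"y":0,"z":0,"roll":0,"fingers":5},{"x":8,"y":0,"z":0,"roll":0,"fingers":5},{"x":8,"y":0,"z":0,"roll":0,"fingers":5},{"x":8,"y":0,"z":0,"roll":0,"fingers":5},{"x":8,"y":0,"z":0,"roll":0,"fingers":5},{"x":0,"y":0,"z":0,"roll":0,"fingers":5}]'; python3 -m jog '[{"x":6,"y":0,"z":0,"roll":0,"fingers":5},{"x":8,"y":0,"z":0,"roll":0,"fingers":5},{"x":8,"y":0,"z":0,"roll":0,"fingers":5},{"x":8,"y":0,"z":0,"roll":0,"fingers":5},{"x":6,"y":0,"z":0,"roll":0,"fingers":5},{"x":3,"y":0,"z":0,"roll":0,"fingers":5},{"x":0,"y":0,"z":0,"roll":0,"fingers":5}]'
python3 - <<'E'
from h import *
s=bot.grab_frame("scene");t=bot.grab_frame("top");cv2.imwrite("pics/s5f.png",s);cv2.imwrite("pics/t5f.png",t)
w=np.zeros((600,800,3),np.uint8)
w[:,:400]=cv2.resize(s[195:315,330:410],(400,600),interpolation=cv2.INTER_CUBIC)   # x5
w[:,400:]=cv2.resize(t[185:275,240:300],(400,600),interpolation=cv2.INTER_CUBIC)  # x6.667
cv2.imwrite("pics/c5.png",w)
E
```

```text
time_s: 16.15
ee_pos: [578.3, -157.9, 108.1]
ee_rot: [180.0, -0.1, 100.7]
ft_force: [-0.5, -0.3, 6.1]
opening: 16.0
grip_force: 35.0
time_s: 16.85
ee_pos: [571.2, -120.4, 108.1]
ee_rot: [180.0, -0.0, 100.6]
ft_force: [0.3, -2.5, 6.5]
opening: 15.7
grip_force: 35.0
```

View pics/c5.png

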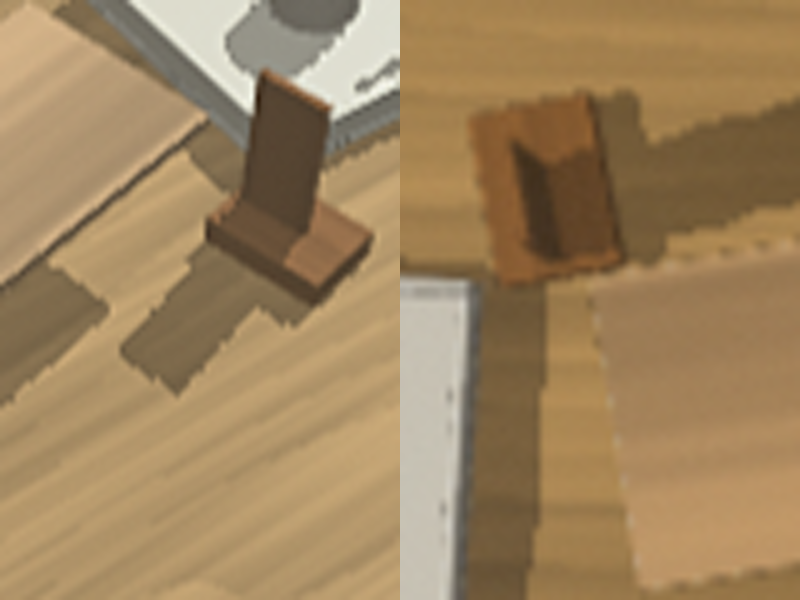

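```bash
python3 - <<'E'
from h import *
T=lambda a,b,z:onz("top",240+(a-400)/6.667-.4,185+b/6.667-.4,z)[:2]
S=lambda a,b,z:onz("scene",330+a/5-.4,195+b/5-.4,z)[:2]
for yaw in(100.6,100.0):
    r=np.radians(yaw);u=np.array([np.cos(r),np.sin(r)])
    e=[T(595,288,80),T(640,588,80)];b=[T(512,137,107),T(530,252,107)];f=[T(468,115,18),T(590,95,18),T(623,258,18),T(500,284,18)]
    print("top end",[x@u for x in e],"tab inner",[x@u for x in b],"foot",[x@u for x in f])
    e=[S(35,5,80),S(207,118,80)];b=[S(263,74,107),S(326,110,107)];g=[S(240,198,18),S(305,235,18)]
    print("scene end",[x@u for x in e],"tab inner top",[x@u for x in b],"base",[x@u for x in g])
print(e,T(595,288,80),T(640,588,80))
E
```

```text
top end [np.float64(108.57123308657366), np.float64(110.21520939206458)] tab inner [np.float64(126.62680460957918), np.float64(126.99282349214445)] foot [np.float64(154.58566012072325), np.float64(105.52790114153038), np.float64(103.15859582844357), np.float64(152.85442511893683)]
scene end [np.float64(106.45237487360488), np.float64(103.91799733803528)] tab inner top [np.float64(122.92358953725176), np.float64(124.22000911357406)] base [np.float64(122.42524555930383), np.float64(125.12936392247853)]
top end [np.float64(114.77495389131943), np.float64(115.22246828817894)] tab inner [np.float64(133.43595175391866), np.float64(133.3488251996371)] foot [np.float64(161.65048447463764), np.float64(112.5908956762124), np.float64(109.52885553481909), np.float64(159.20216151024738)]
scene end [np.float64(111.54515208584978), np.float64(110.2172592664481)] tab inner top [np.float64(129.38796378174195), np.float64(131.0671858631302)] base [np.float64(128.8662979771315), np.float64(131.98253434507563)]
[array([459. , 194.2]), array([572.7, 212.9])] [562.9 215.8] [450.3 196.4]
```

Both views give about 20.5 mm to go (top 20 to 21, scene 21 to 22).

```bash
python3 -m jog '[{"x":4,"y":0,"z":0,"roll":0,"fingers":5},{"x":6,"y":0,"z":0,"roll":0,"fingers":5},{"x":6,"y":0,"z":0,"roll":0,"fingers":5},{"x":4,"y":0,"z":0,"roll":0,"fingers":5},{"x":2,"y":0,"z":0,"roll":0,"fingers":5},{"x":0,"y":0,"z":0,"roll":0,"fingers":5},{"x":0,"y":0,"z":0,"roll":0,"fingers":5},{"x":0,"y":0,"z":0,"roll":0,"fingers":5}]'
python3 - <<'E'
from h import *
s=bot.grab_frame("scene");t=bot.grab_frame("top");cv2.imwrite("pics/s6f.png",s);cv2.imwrite("pics/t6f.png",t)
w=np.zeros((600,800,3),np.uint8)
w[:,:400]=cv2.resize(s[195:315,330:410],(400,600),interpolation=cv2.INTER_CUBIC)
w[:,400:]=cv2.resize(t[185:275,240:300],(400,600),interpolation=cv2.INTER_CUBIC)
cv2.imwrite("pics/c6.png",w)
E
```

```text
time_s: 17.75
ee_pos: [567.2, -99.5, 108.1]
ee_rot: [180.0, -0.0, 100.6]
ft_force: [0.2, -4.3, 5.3]
opening: 15.8
grip_force: 35.0
```

View pics/c6.png

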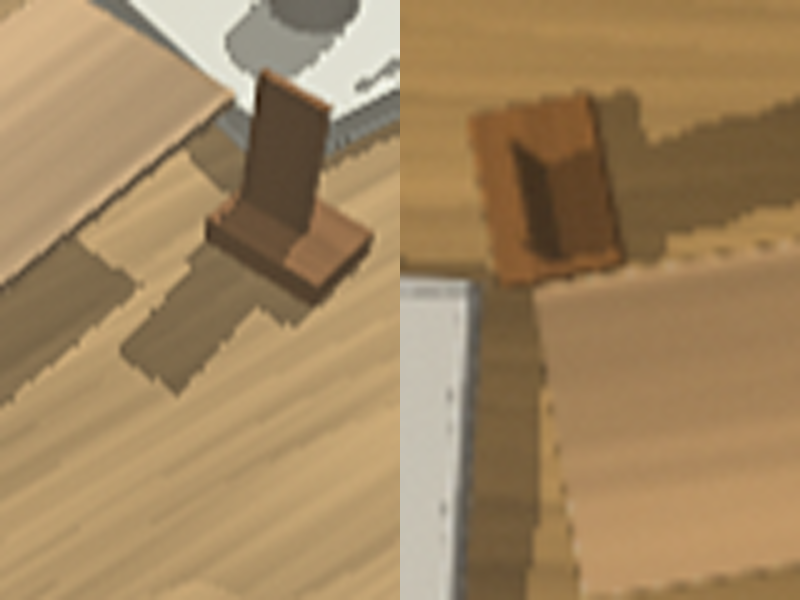

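The far corner is now at crop (233,96) in the scene view and (537,290)/(583,592) in the top view, close to level with the tab. One numeric check.

```bash
python3 - <<'E'
from h import *
T=lambda a,b,z:onz("top",240+(a-400)/6.667-.4,185+b/6.667-.4,z)[:2]
S=lambda a,b,z:onz("scene",330+a/5-.4,195+b/5-.4,z)[:2]
r=np.radians(100.3);u=np.array([np.cos(r),np.sin(r)])
ti=np.mean([T(512,137,107)@u,T(530,252,107)@u])+2.5
si=np.mean([x@u for x in(S(263,74,107),S(326,110,107),S(240,198,18),S(305,235,18))])+2.5
print([(x@u-ti).round(1) for x in(T(537,290,80),T(583,592,80))],(S(233,96,80)@u-si).round(1))
s=bot.sense();print(s["ft_force"],s["joint_velocities"].round(2),s["time_s"])
E
```

```text
[np.float64(0.9), np.float64(1.5)] -1.8
[ 1.06646514 -4.25308752  5.42706569] [ 0.02  0.02  0.01 -0.04  0.06 -0.07  0.01] 17.85
```

The far end is level with the tab within about 2 mm in both views. The arm is still and the grip is holding, so I'm handing in.

```bash
python3 -c "
from workcell import bot
print(bot.hand_in())"
```

```text
the job is handed in; nothing more can be done
None
```

The job is handed in at about 18 s of the 51 s allowed: the roll stands in the tray, and the board is slid out and still gripped by its post, its far end within about 2 mm of the tab in both camera views; the hand-in gave no verdict.

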